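# Hang the caddy on the condiment carousel

## Task

Turn the condiment carousel by the grip on its top until its empty stud stands over the pointer on the foot. Then hang the loose caddy there: pass the round part of its keyhole over the stud's head and draw the caddy down until the stud is at the end of the narrow slot, letting go only then so that it does not drop; leave the caddy hanging upright, do not force anything, and leave the other things where they are.

Things in the scene. Friction and masses are not known exactly. Their poses are not given: they have to be found in the camera images.
- foot: Fixed round foot of the carousel, 250 mm across, 10 mm thick, origin under its centre on the worktop; the drum's vertical axis goes through it. Its pointer, a small white bar, lies on the rim on the foot's own -x side, roughly towards the robot. The drum is a square aluminium post 110 mm wide; three faces carry filled bins that reach 113 mm from the axis, none above the drum's top.
- carousel (a joint): Angle of the drum on the foot, rad, anticlockwise seen from above; 0 when the empty stud stands exactly over the pointer. Starts between 0.6 and 1.35. It has about 0.15 N m of friction, stays where it is left, and can be pushed round by accident.
- turn_grip (a point): Centre of the top face of the turning grip, on the drum's axis, 196 mm above the worktop; axes are the drum's. The grip is a black bar 54 mm long (x), 30 mm wide (y), 30 mm high, standing on the drum's flat top, which is 164 mm above the worktop.
- stud_slot (a point): Middle of a dark upright strip on the drum's empty face, 55 mm from the axis, 140 mm above the worktop; drum's axes, the face looks along -x. The stud sticks out along -x at y = 0, firmly clamped at an unreported height from 10 mm below to 10 mm above this point: find it by touch or sight. Shank 6 mm thick; domed head 13 mm across, its back 7 mm, its front 11.5 mm off the face.
- caddy: Loose steel caddy, 0.17 to 0.34 kg, left or right of the carousel; origin under the centre of its bottom. Open bin 64 mm deep (x), 70 mm wide (y), 60 mm high; back plate on its +x side 4 mm thick (x 28 to 32 mm), 70 mm wide, 116 mm high. On the plate's top a dark grip tab 20 mm deep (x 12 to 32 mm), 26 mm wide (y), from 114 to 158 mm above the bottom.
- keyhole (a point): Centre of the keyhole's round part (eight-sided, 19 mm wide), on the plate's rear (+x) face, 86 mm above the caddy's bottom; caddy's axes. An 8.5 mm wide slot runs from it up to 21 mm above this point; fully down, the stud's centre is 18 mm above this point. When hung, caddy x points along drum x and the rear face is 0 to 3 mm before the drum's face.
- caddy_grip (a point): Centre of the top face of the caddy's grip tab, 158 mm above the caddy's bottom, at x = 22 mm in the caddy; caddy's axes.
- timer: Bystander: white kitchen timer, 57x71x68 mm, origin under its centre. Leave it alone.
- bowl_a: Bystander: beige sauce bowl, 76 mm wide, 30 mm high, origin under its centre. Leave it alone.
- bowl_b: Bystander: black sauce bowl, 76 mm wide, 30 mm high, origin under its centre. Leave it alone.
- tongs: Bystander: steel tongs lying flat, 201x36x19 mm, origin under its centre. Leave it alone.
- shaker: Bystander: grinder jar, 57 mm wide, 140 mm high, origin under its centre. Leave it alone.
- cup: Bystander: steel cup, 71 mm wide, 74 mm high, origin under its centre. Leave it alone.
Not all that is in view belongs to the job. What is shaped like the caddy but blue is not meant.

How it is judged (in metres and radians):
On the way, in this order (a step that is already met when the one before it is completed fails the run):
1. the carousel is turned so that the empty stud stands over the pointer, within 0.15 rad (value of joint carousel between -0.15 and 0.15 rad), for 0.2 s.
2. the caddy, held in the fingers, has its keyhole over the stud: its back plate is behind the stud's head (x of keyhole in the frame of stud_slot between -0.0065 and 0.003 m and y of keyhole in the frame of stud_slot between -0.006 and 0.006 m and z of keyhole in the frame of stud_slot between -0.032 and 0.014 m and contact force between the fingers and caddy above 0.5 N), for 0.1 s.
At the end, for the whole second after the job is handed in: Carousel within 0.15 rad of 0; caddy released, at rest, upright within 0.15 rad, its plate between drum face and stud head (rear face under 6.5 mm before the drum face), within 6 mm of the strip's centre line, round hole 4 to 32 mm below the strip's middle (all of step 1 and x of keyhole in the frame of stud_slot between -0.0065 and 0.003 m and y of keyhole in the frame of stud_slot between -0.006 and 0.006 m and z of keyhole in the frame of stud_slot between -0.032 and -0.004 m and angle between caddy's own z axis and vertical below 0.15 rad and linear speed of caddy below 0.03 m/s and angular speed of caddy below 0.3 rad/s); the robot touches nothing.
It fails at once if the caddy is dropped: it moves faster than 0.35 m/s while not held (linear speed of caddy above 0.35 m/s and contact force between the fingers and caddy below 0.1 N).
It fails at once if the caddy is forced: pressed on the carousel with more than 45 N (contact force between caddy and foot above 45 N).
It fails at once if a bystander is moved more than 30 mm (distance of any of timer, bowl_a, bowl_b, tongs, shaker, cup from where it was at the start of the episode above 0.03 m).
It also fails if it takes over 64 s, if anything falls off the work surface, if the arm or the gripper's body presses on something with over 40 N, if the wrist force passes 120 N, or if a joint passes its speed limit or range.

## Robot

A 6-joint arm with a two-finger parallel gripper is mounted at the origin on a cart in front of the work surface, level with it; the furniture and walls round the work are solid. World frame = base frame: x ahead of the robot, y to its left, z up, the work surface at z = 0. Lengths are in m, angles in degrees, forces in N, time in s.
With the tool pointing down it reaches from about 0.3 to 0.85 m from the base axis. Payload 5.4 kg.
Tool frame: the origin (TCP) lies at the very end of the fingers, on their centre line; the grasp point (between the pads) lies 19 mm behind it; z points along the fingers, y is the line along which they close (so a half turn about z gives the same grasp; the last joint's range is limited). The gripper opens to 85 mm and grips with 20 to 120 N. Pads are 22 mm wide; open, the fingers measure 114 mm over their backs; the gripper's body (76 mm by 85 mm) begins 54 mm behind the grasp point. The pads swing forward as they close: fully open they stand 13 mm farther back than shut.
Start: joints at [62.504, 9.076, 91.501, -0, 79.423, -12.038], TCP at [0.153, 0.554, 0.231] pointing down, gripper open.
Joint ranges: [-166.64, 166.64], [-54.1, 131.32], [10.49, 154.53], [-73.88, 253.88], [9.74, 151.15], [-171.62, 171.62]. Speed limits (degrees/s): [147.25, 147.25, 180, 180, 180, 180].

## Interface

Orientations are given as [roll, pitch, yaw] about the fixed x, y, z axes, in that order (R = Rz(yaw) Ry(pitch) Rx(roll)).
In Python, from rig import ctrl gives the robot as it stands.
- The arm moves only by the tool move_arm, never from a script. Its argument "targets" is a list that holds one entry, the list of rows, each a list of 7 numbers: the opening, from -1 (shut) to 1 (fully open), so that 0 is half open, then the shift along the world's x, y, z each as a share of 40 mm, from -1 to 1, then the turn, a rotation vector about the world's x, y, z each as a share of 6 degrees, from -1 to 1. In form: [[[jaw, x, y, z, wx, wy, wz], ...]]. A call has 1 to 8 rows; each row shifts and turns the commanded pose from where the row before left it; what a row does not reach is not made up. A row lasts 1/12 s, in which the tool goes at most 41.7 mm and 7.16 degrees, less where a joint would pass 70% of its speed; a pose out of reach is approached as far as the arm can. A call with a number of a shift or a turn outside -1 to 1 is refused whole. A call with a gripper value outside its range is refused whole. The fingers move at their own pace and stop on an object; the grip force is fixed at half the most. Time passes only in rows, so rows that do not move let the fingers close. It gives the time, the measured TCP pose, the force, the opening and the grip force at its end, in the units of the state.
- ctrl.get_obs(): the state, without advancing time (a new reading comes with each control period).
- ctrl.snapshot(name): name is "scene" or "top" or "wrist"; returns a dict with "img" (384x512x3 uint8, red, green, blue), "range_z" (384x512 float32, m along the optical axis (not along the pixel's ray), 0 where there is no reading), "camera_matrix" (3x3 intrinsics, pixels), "R" (3x3) and "t" (3): a world point X has camera coordinates R X + t; the wrist camera has in their place "hand_eye" (4x4, takes a point from camera to tool coordinates, whose origin is the TCP and whose axes are the flange's). Camera axes: x right, y down, z forward; pixel columns grow to the right and rows downward; lengths in m; the calibration is good to about 2 mm. A picture is of the moment at which its call begins: read the wrist's pose just before it.
- ctrl.hand_in(): hands the job in; it is judged then, once.
The state is a dict: "t": time; "q": joint angles; "dq": joint speeds; "joint_torque": joint torques, N m; "tool_pos": TCP position; "orientation": TCP orientation; "wrist_force": force on the tool from outside, world axes, zero at the start; "ft_torque": the same for the moment, N m; "width": opening from 0.0 (shut) to 1.0 (fully open); "finger_force": force on a finger pad.
Only numpy, scipy, OpenCV 4.12 (cv2) and the standard library are available. Lean on these libraries where they do the work, as an engineer would, in place of code of your own. Each camera call takes 0.05 s, during which the arm holds its last target. There are 200 camera calls.

## Working session

There is one attempt and no reset: what is moved stays moved. The work goes in short steps, Python scripts to look and compute and a tool call to move; the robot and the scene stay as the last step left them, time stands still between calls to the robot, and variables do not carry over. Pictures are saved under pics/ and viewed, at most 10 in all, crops included, and the job is handed in when it is done.

Besides the shell and the picture viewer there is one more tool, called as name(argument=value, ...), one argument or row to a line, values as JSON. move_arm: Moves the arm, as the interface text tells. Shift numbers are shares of 40 mm and turn numbers shares of 6 degrees, none past 1 either way. Its arguments: {"type":"object","properties":{"targets":{"type":"array","items":{"type":"array","items":{"type":"array","items":{"type":"number"}}}}},"required":["targets"]}

```bash
mkdir -p pics; cat > h.py <<'E'
import numpy as np, cv2
from rig import ctrl
from scipy.spatial.transform import Rotation as Ro
def snap(n):
    o=ctrl.get_obs(); s=ctrl.snapshot(n)
    if n=="wrist":
        T=np.eye(4);T[:3,:3]=Ro.from_euler('xyz',o['orientation'],degrees=True).as_matrix();T[:3,3]=o['tool_pos']
        C=T@s['hand_eye']; s['C']=C
    else:
        C=np.eye(4);C[:3,:3]=s['R'].T;C[:3,3]=-s['R'].T@s['t'];s['C']=C
    K=s['camera_matrix'];z=s['range_z'];v,u=np.mgrid[:z.shape[0],:z.shape[1]]
    p=np.stack([(u-K[0,2])/K[0,0]*z,(v-K[1,2])/K[1,1]*z,z],-1)
    s['P']=p@C[:3,:3].T+C[:3,3]; s['P'][z==0]=np.nan
    return s
def save(n,s,f=1,crop=None):
    im=s['img'][...,::-1]
    if crop: im=im[crop[1]:crop[3],crop[0]:crop[2]]
    cv2.imwrite(n,cv2.resize(im,None,fx=f,fy=f,interpolation=cv2.INTER_CUBIC))
E
python3 - <<'E'
from h import *
import pickle
a=snap("scene");b=snap("top")
pickle.dump((a,b),open('ab.pkl','wb'))
save('pics/a.png',a);save('pics/b.png',b)
im=np.vstack([a['img'],b['img']])[...,::-1]
print(ctrl.get_obs(),b['C'],a['C'])
E
```

```text
{'t': 0.1, 'q': array([ 6.25040842e+01,  9.11153626e+00,  9.15642451e+01,  8.74309733e-04,
        7.94233570e+01, -1.20361348e+01]), 'dq': array([-0.12849254, -0.10344169, -0.23949214,  0.04525223, -0.03503112,
        0.08291226]), 'joint_torque': array([-2.50688089e-06, -3.96988928e+01, -3.32338107e+01, -2.39720030e-04,
        4.10911627e-03,  7.67872763e-06]), 'tool_pos': array([0.15301877, 0.55370806, 0.23039711]), 'orientation': array([-1.79903220e+02, -2.15134553e-02,  1.64540040e+02]), 'wrist_force': array([ 0.09274528,  0.33884772, -1.17851745]), 'ft_torque': array([-0.00484198, -0.04877926,  0.02900385]), 'finger_force': 0.0, 'width': 0.9969883693035887} [[ 0.02500639 -0.98693822  0.15914655  0.35178111]
 [-0.99513051 -0.03975767 -0.09019198  0.06902626]
 [ 0.09534121 -0.15611622 -0.98312653  1.51770471]
 [ 0.          0.          0.          1.        ]] [[ 0.61221217 -0.57780559  0.53975639  0.00419435]
 [-0.79061036 -0.43743116  0.42847314 -0.51584157]
 [-0.01146792 -0.68905346 -0.72461977  0.90599109]
 [ 0.          0.          0.          1.        ]]
```

View pics/a.png

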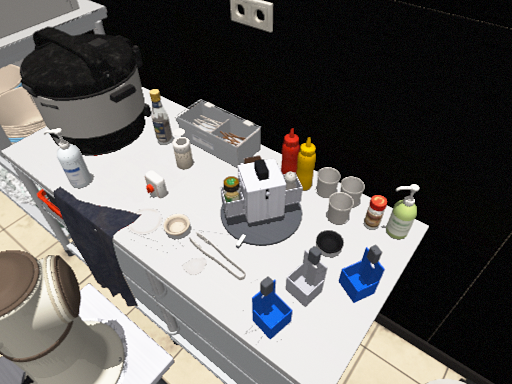

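View pics/b.png

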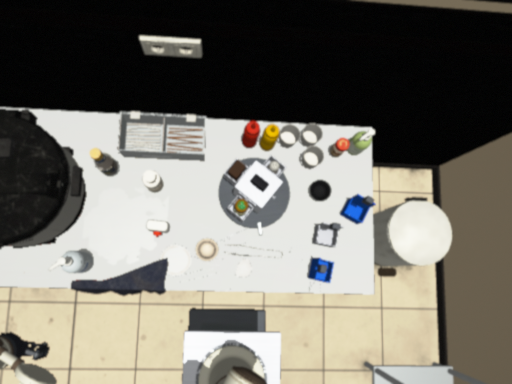

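The scene view shows the carousel at (262,200) with its empty face and stud at (267,192), and the pointer at (241,240). The grey caddy is at (305,280). The top view puts the carousel at (254,192), the pointer at (260,228) and the grey caddy at (325,235).
Candidates for the caddy: grey at scene (305,280), blue at (270,312) and blue at (360,280). I choose the grey one. The grey cups at (340,205) have no plate or tab.

```bash
python3 - <<'E'
from h import *
import pickle
a,b=pickle.load(open('ab.pkl','rb'))
save('pics/c.png',a,4,(215,150,395,300))
def reg(s,m): 
    P=s['P'][m]; return P[~np.isnan(P).any(1)]
for n,s in (('scene',a),('top',b)):
    P=s['P'];g=s['img'].astype(int)
    x,y,z=P[...,0],P[...,1],P[...,2]
    sat=g.max(-1)-g.min(-1)
    near=(x>.3)&(x<.9)&(y<.3)&(y>-.4)
    # foot
    m=near&(z>.004)&(z<.018)&(g.max(-1)<110)
    m=m&(np.hypot(x-np.nanmedian(x[m]),y-np.nanmedian(y[m]))<.16)
    q=reg(s,m); (c,r)=cv2.minEnclosingCircle(q[:,:2].astype(np.float32)); print(n,'foot',c,r,len(q))
    A=np.c_[2*q[:,:2],np.ones(len(q))]
    # pointer
    m=near&(z>.004)&(z<.03)&(g.min(-1)>150)&(np.hypot(x-c[0],y-c[1])<.15)
    q=reg(s,m);print(' pointer',len(q),q.mean(0) if len(q) else 0)
    # drum top
    m=near&(abs(z-.164)<.008)&(g.min(-1)>140)&(np.hypot(x-c[0],y-c[1])<.1)
    q=reg(s,m);print(' top',len(q),cv2.minAreaRect(q[:,:2].astype(np.float32)))
    m=near&(abs(z-.196)<.01)&(g.max(-1)<90)&(np.hypot(x-c[0],y-c[1])<.1)
    q=reg(s,m);print(' grip',len(q),q.mean(0),cv2.minAreaRect(q[:,:2].astype(np.float32)))
    for k,(cx,cy) in enumerate([(305,280),(270,312),(360,280)] if n=='scene' else [(325,235),(320,268),(355,208)]):
        w=np.zeros(z.shape,bool);w[cy-40:cy+25,cx-25:cx+25]=1
        m=w&(abs(z-.157)<.008)
        q=reg(s,m);print(' tab',k,len(q),q.mean(0) if len(q) else 0, cv2.minAreaRect(q[:,:2].astype(np.float32)) if len(q)>3 else 0)
        m=w&(abs(z-.06)<.006)&near; q=reg(s,m);print(' rim',len(q),cv2.minAreaRect(q[:,:2].astype(np.float32)) if len(q)>3 else 0)
E
```

```text
scene foot (0.5906092524528503, -0.11295557767152786) 0.15885940194129944 646
 pointer 75 [ 0.54587136 -0.10939063  0.01033136]
 top 772 ((0.6141424775123596, -0.06794831156730652), (0.09325281530618668, 0.11680150032043457), 53.448001861572266)
 grip 150 [ 0.61526366 -0.06192597  0.19407078] ((0.6176489591598511, -0.05938494950532913), (0.05364770442247391, 0.02553727477788925), 51.97457504272461)
 tab 0 94 [ 0.4956807  -0.30884054  0.15561414] ((0.4966943562030792, -0.30873963236808777), (0.02506459318101406, 0.019646575674414635), 80.3025131225586)
 rim 210 ((0.4489755630493164, -0.2989753484725952), (0.07074307650327682, 0.11603108048439026), 79.80059051513672)
 tab 1 108 [ 0.36239393 -0.26723798  0.15573053] ((0.3633386492729187, -0.2662965655326843), (0.019466498866677284, 0.025086194276809692), 76.81437683105469)
 rim 230 ((0.39753589034080505, -0.29266655445098877), (0.06735225021839142, 0.15148663520812988), 84.22388458251953)
 tab 2 96 [ 0.58329449 -0.41808814  0.15574114] ((0.5849403738975525, -0.4176395833492279), (0.025978965684771538, 0.021186795085668564), 67.208480834
[... 639 characters left out ...]
8, 0.020090457051992416), 79.54159545898438)
 rim 86 ((0.49475300312042236, -0.3151348829269409), (0.08147698640823364, 0.22396552562713623), 66.5356216430664)
 tab 1 74 [ 0.39121755 -0.27737686  0.15642951] ((0.4230154752731323, -0.2868528366088867), (0.02468794584274292, 0.1522359848022461), 71.03329467773438)
 rim 118 ((0.4081873893737793, -0.2979450821876526), (0.07210246473550797, 0.17345194518566132), 82.6476821899414)
 tab 2 107 [ 0.53837964 -0.36199318  0.15644813] ((0.5395309925079346, -0.3636852204799652), (0.027838654816150665, 0.16659386456012726), 38.987083435058594)
 rim 39 ((0.5425862669944763, -0.38116195797920227), (0.038834348320961, 0.13110491633415222), 70.90701293945312)
```

View pics/c.png

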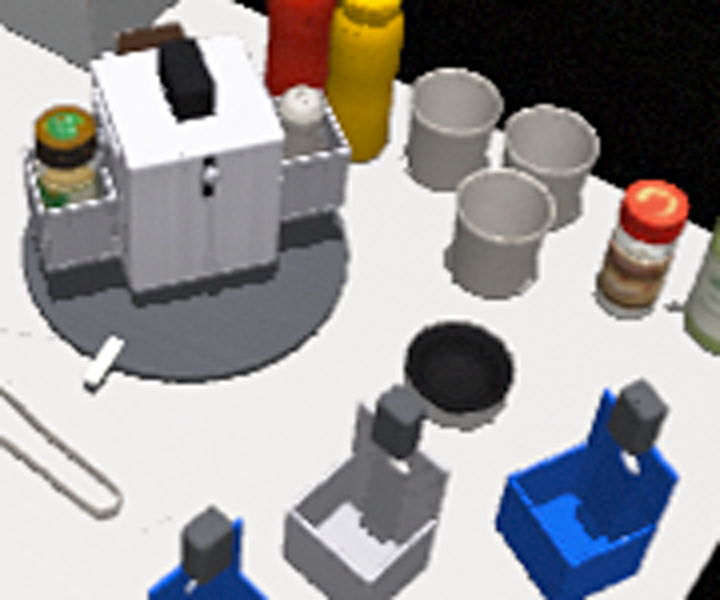

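The crop confirms the choice: the grey steel caddy is at crop (365,490) with its tab at (398,420), and both look-alikes are clearly blue. The stud is at crop (211,173).

```bash
python3 - <<'E'
from h import *
import pickle
a,b=pickle.load(open('ab.pkl','rb'))
ax=np.array([.6176,-.0595])
for s,(cx,cy) in ((a,(241,240)),(b,(260,228))):
    C=s['C'];K=s['camera_matrix'];g=s['img'].astype(int)
    w=np.zeros(g.shape[:2],np.uint8);w[cy-9:cy+10,cx-9:cx+10]=1
    v,u=np.mgrid[:384,:512]
    d=np.stack([(u-K[0,2])/K[0,0],(v-K[1,2])/K[1,1],np.ones_like(u)],-1)@C[:3,:3].T
    X=C[:3,3]+d*((.012-C[2,3])/d[...,2])[...,None]
    r=np.hypot(X[...,0]-ax[0],X[...,1]-ax[1])
    m=(w>0)&(g.min(-1)>150)&(r<.121)
    q=X[m][:,:2];c=q.mean(0)-ax; print(m.sum(),q.mean(0),np.hypot(*c),np.degrees(np.arctan2(-c[1],-c[0])), cv2.minAreaRect(q.astype(np.float32)))
# foot circle fit on rim dark pixels in top view: dark w/ z~.01
E
```

```text
24 [ 0.50738439 -0.07758962] 0.11169026312455271 9.32081785246157 ((0.5073099732398987, -0.07772091776132584), (0.01763763278722763, 0.011897009797394276), 10.301557540893555)
25 [ 0.50792185 -0.08091481] 0.11174923661806839 11.048084601217491 ((0.5077133774757385, -0.08065051585435867), (0.01721440814435482, 0.01374888326972723), 1.4248781204223633)
```

move_arm(
  targets=[
    [[1,1,-1,0.5,0,0,-1],[1,1,-1,0.5,0,0,-1],[1,1,-1,0,0,0,-1],[1,1,-1,0,0,0,-1],[1,1,-1,0,0,0,-1],[1,1,-1,0,0,0,-1],[1,1,-1,0,0,0,-1],[1,1,-1,0,0,0,-1]],
  ],
)

```text
t: 0.77
tool_pos: [0.3864, 0.3201, 0.2588]
orientation: [-180.0, -0.0, 116.2]
wrist_force: [0.3, 0.2, -1.3]
width: 1.002
finger_force: 0.0
```

move_arm(
  targets=[
    [[0.5,0.5,-0.95,0,0,0,-1],[0.5,0.6,-0.95,0,0,0,-1],[0.5,0.6,-0.95,0,0,0,-1],[0.5,0.6,-0.95,0,0,0,-1],[0.5,0.6,-0.95,0,0,0,-1],[0.5,0.6,-0.95,0,0,0,-1],[0.5,0.6,-0.95,0,0,0,-1],[0.5,0.6,-0.95,0,0,0,-1]],
  ],
)

```text
t: 1.43
tool_pos: [0.5612, 0.0364, 0.2586]
orientation: [-180.0, 0.0, 68.2]
wrist_force: [0.8, 0.9, -0.8]
width: 0.747
finger_force: 0.0
```

move_arm(
  targets=[
    [[0.5,0.6,-0.95,0,0,0,-1],[0.5,0.6,-0.95,0,0,0,-1],[0.5,0,0,0,0,0,-0.7],[0.5,0,0,0,0,0,0],[0.5,0,0,0,0,0,0]],
  ],
)

```text
t: 1.85
tool_pos: [0.6049, -0.0319, 0.2584]
orientation: [-179.9, 0.0, 52.4]
wrist_force: [0.7, 0.9, -0.2]
width: 0.747
finger_force: 0.0
```

move_arm(
  targets=[
    [[0.5,0.31,-0.69,0,0,0,0],[0.5,0,0,-0.8,0,0,0],[0.5,0,0,-0.8,0,0,0],[0.5,0,0,-0.45,0,0,0],[0.5,0,0,0,0,0,0],[-1,0,0,0,0,0,0],[-1,0,0,0,0,0,0],[-1,0,0,0,0,0,0]],
  ],
)

```text
t: 2.52
tool_pos: [0.6184, -0.0589, 0.18]
orientation: [179.9, -0.1, 52.4]
wrist_force: [-8.8, 1.8, 26.5]
width: 0.337
finger_force: 51.0
```

move_arm(
  targets=[
    [[-1,0,0,0,0,0,0],[-1,0,0,0,0,0,0],[-1,0,0,0,0,0,0],[-1,0,0,0,0,0,0]],
  ],
)

```text
t: 2.85
tool_pos: [0.6183, -0.059, 0.1801]
orientation: [179.9, -0.1, 52.4]
wrist_force: [-5.2, 3.3, 6.0]
width: 0.327
finger_force: 63.7
```

move_arm(
  targets=[
    [[-1,0,0,0,0,0,-0.5],[-1,0,0,0,0,0,-1],[-1,0,0,0,0,0,-1],[-1,0,0,0,0,0,-1],[-1,0,0,0,0,0,-1],[-1,0,0,0,0,0,-1],[-1,0,0,0,0,0,-1],[-1,0,0,0,0,0,-0.5]],
  ],
)

```text
t: 3.52
tool_pos: [0.6181, -0.0586, 0.1801]
orientation: [-180.0, -0.1, 10.2]
wrist_force: [-6.4, 5.3, 7.7]
width: 0.335
finger_force: 63.8
```

move_arm(
  targets=[
    [[-1,0,0,0,0,0,0],[-1,0,0,0,0,0,0],[-1,0,0,0,0,0,0],[-1,0,0,0,0,0,0]],
  ],
)

```text
t: 3.85
tool_pos: [0.618, -0.0586, 0.1801]
orientation: [-180.0, -0.1, 10.4]
wrist_force: [-6.1, 4.0, 7.3]
width: 0.332
finger_force: 63.8
```

```bash
python3 - <<'E'
from h import *
a=snap("scene");save('pics/d.png',a,5,(200,140,330,260))
np.save('d.npy',a,allow_pickle=True)
E
```

```text
(no output)
```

View pics/d.png

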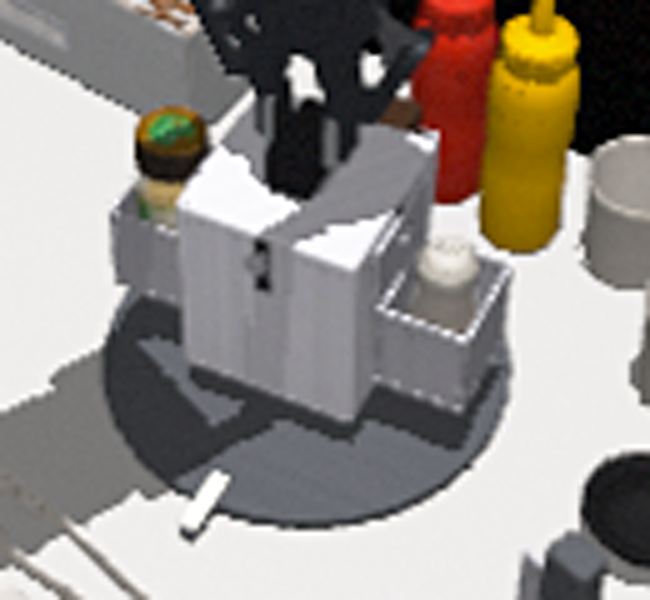

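The face is now toward the pointer. Stud head at crop (257,260), full image (251.4,192); strip from crop y 240 to 290; pointer at crop (205,505).

```bash
python3 - <<'E'
from h import *
s=np.load('d.npy',allow_pickle=True).item()
P=s['P']
C=s['C'];K=s['camera_matrix']
psi=np.radians(10.4);n=np.array([np.cos(psi),np.sin(psi),0]);ax=np.array([.6181,-.0588,0])
def hit(u,v,off):
    d=C[:3,:3]@np.array([(u-K[0,2])/K[0,0],(v-K[1,2])/K[1,1],1]);o=C[:3,3]
    X=o+d*((ax+off*n-o)@n/(d@n)); r=X-ax; return X.round(4),'y',(-np.sin(psi)*r[0]+np.cos(psi)*r[1]).round(4)
print(hit(251.4,192,-.065),hit(252.5,188,-.055),hit(252.5,198,-.055))
m=np.zeros(P.shape[:2],bool);m[195:212,240:268]=1
q=P[m];c=q.mean(0);_,_,V=np.linalg.svd(q-c);print(V[2],np.degrees(np.arctan2(V[2][1],V[2][0])),(c-ax)@n)
w=ctrl.snapshot('wrist');print(w['hand_eye'],w['camera_matrix'])
E
```

```text
(array([ 0.5551, -0.0758,  0.1559]), 'y', np.float64(-0.0053)) (array([ 0.5646, -0.0722,  0.1611]), 'y', np.float64(-0.0035)) (array([ 0.5646, -0.0717,  0.1213]), 'y', np.float64(-0.003))
[0.98223713 0.1874887  0.00762997] 10.806582145131204 -0.05148839677070754
[[-1.60353826e-03 -9.54674629e-01 -2.97647075e-01  7.58687745e-02]
 [ 9.99997816e-01 -1.92982169e-03  8.02349727e-04 -1.68682211e-04]
 [-1.34038871e-03 -2.97645139e-01  9.54675639e-01 -1.42745002e-01]
 [ 0.00000000e+00  0.00000000e+00  0.00000000e+00  1.00000000e+00]] [[279.32991555   0.         256.23890152]
 [  0.         279.32991555 190.82806759]
 [  0.           0.           1.        ]]
```

move_arm(
  targets=[
    [[0.3,0,0,0,0,0,0],[0.3,0,0,0,0,0,0],[0.3,0,0,0,0,0,0],[0.3,0,0,0,0,0,0],[0.3,0,0,0.4,0,0,0],[0.3,0,0,0.8,0,0,0],[0.3,0,0,0.8,0,0,0]],
  ],
)

```text
t: 4.53
tool_pos: [0.6167, -0.0596, 0.2565]
orientation: [-179.9, 0.2, 10.3]
wrist_force: [0.8, 0.2, 0.7]
width: 0.652
finger_force: 0.0
```

move_arm(
  targets=[
    [[0.3,-0.5,-0.1,0,0,0,1],[0.3,-0.5,-0.1,0,0,0,1],[0.3,-0.5,-0.1,0,0,0,1],[0.3,-0.5,-0.1,0,0,0,1],[0.3,-0.5,-0.1,0,0,0,1],[0.3,-0.5,-0.1,0,0,0,1],[0.3,-0.2,-0.1,0,0,0,1],[0.3,0,0,0,0,0,1]],
  ],
)

```text
t: 5.2
tool_pos: [0.4884, -0.0884, 0.2574]
orientation: [180.0, 0.0, 58.6]
wrist_force: [0.3, -0.1, 0.1]
width: 0.645
finger_force: 0.0
```

move_arm(
  targets=[
    [[0.3,0,0,0,0,0,1],[0.3,0,0,0,0,0,1],[0.3,0,0,0,0,0,1],[0.3,0,0,0,0,0,1],[0.3,0,0,0,0,0,1],[0.3,0,0,0,0,0,1],[0.3,0,0,0,0,0,1],[0.3,0,0,0,0,0,1]],
  ],
)

```text
t: 5.87
tool_pos: [0.4898, -0.0879, 0.2573]
orientation: [180.0, 0.0, 106.6]
wrist_force: [-0.1, 1.3, 0.2]
width: 0.654
finger_force: 0.0
```

move_arm(
  targets=[
    [[0.3,0,0,0,0,0,1],[0.3,0,0,0,0,0,1],[0.3,0,0,0,0,0,1],[0.3,0,0,0,0,0,1],[0.3,0,0,0,0,0,1],[0.3,0,0,0,0,0,1],[0.3,0,0,0,0,0,1],[0.3,0,0,0,0,0,1]],
  ],
)

```text
t: 6.53
tool_pos: [0.4898, -0.0879, 0.2573]
orientation: [-180.0, 0.0, 154.6]
wrist_force: [-0.1, 0.7, 0.5]
width: 0.652
finger_force: 0.0
```

move_arm(
  targets=[
    [[0.3,0,0,0,0,0,1],[0.3,0,0,0,0,0,1],[0.3,0,0,-0.1,0.18,-0.98,1],[0.3,0,0,-0.1,0.18,-0.98,1],[0.3,0,0,-0.1,0.18,-0.98,1],[0.3,0,0,-0.1,0.18,-0.98,1],[0.3,0,0,-0.1,0.18,-0.98,0],[0.3,0,0,-0.1,0.18,-0.98,0]],
  ],
)

```text
t: 7.2
tool_pos: [0.4902, -0.0885, 0.2341]
orientation: [174.1, 31.8, -174.4]
wrist_force: [-0.6, -0.2, -0.3]
width: 0.651
finger_force: 0.0
```

move_arm(
  targets=[
    [[0.3,0,0,0,0,0,0],[0.3,0,0,0,0,0,0]],
  ],
)

```text
t: 7.37
tool_pos: [0.4886, -0.088, 0.2323]
orientation: [173.9, 31.2, -174.7]
wrist_force: [-0.4, -0.7, 0.5]
width: 0.654
finger_force: 0.0
```

```bash
python3 - <<'E'
from h import *
a=snap("wrist");save('pics/e.png',a,1.5)
np.save('e.npy',a,allow_pickle=True)
E
```

```text
(no output)
```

View pics/e.png

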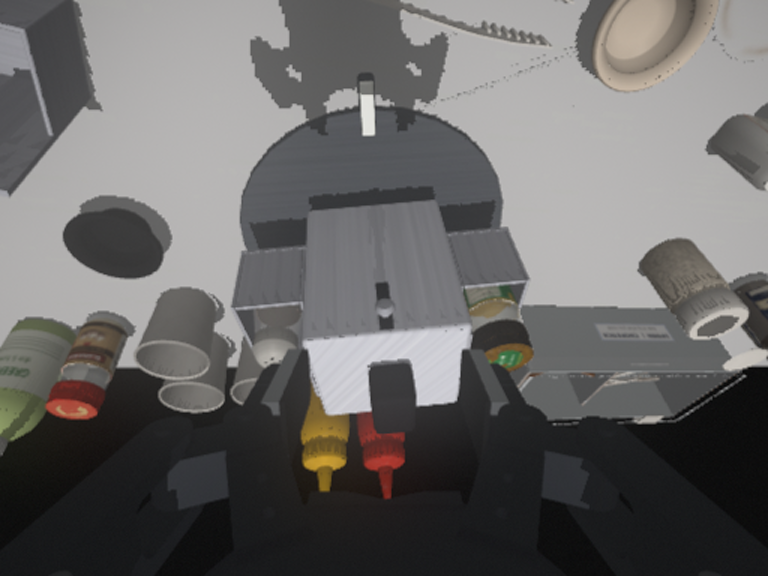

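The inverted wrist view shows the stud head at (387,308), which is image pixel (258,205). The strip is at (383,283–320) and the pointer at (367,105).

```bash
python3 - <<'E'
from h import *
s=np.load('e.npy',allow_pickle=True).item()
P=s['P'];g=s['img'].astype(int)
print(s['C'][:3,3])
# face fit
F=P[150:185,212:290].reshape(-1,3);c=F.mean(0);_,_,V=np.linalg.svd(F-c);n=V[2]*np.sign(V[2][0]);print('n',n,np.degrees(np.arctan2(n[1],n[0])))
ax=np.array([.6178,-.059,0]);psi=np.arctan2(n[1],n[0]);nx=np.array([np.cos(psi),np.sin(psi),0]);ny=np.array([-np.sin(psi),np.cos(psi),0])
print('face x',(F-ax)@nx.T @np.ones(1) if 0 else ((F-ax)@nx).mean())
L=np.stack([(P-ax)@nx,(P-ax)@ny,P[...,2]],-1)
for v in range(186,226,2): print(v,[(g[v,u].max(),*(1000*L[v,u]).round().astype(int)) for u in (254,256,258,260,262)])
T=L[(abs(L[...,2]-.164)<.006)&(abs(L[...,0])<.07)&(abs(L[...,1])<.07)];print('top z',T[:,2].mean(),T[:,:2].min(0),T[:,:2].max(0))
m=(g.min(-1)>170)&(np.arange(384)[:,None]<95)&(abs(np.arange(512)-246)<10)&(np.arange(384)[:,None]>50)
print('pointer',L[m].mean(0))
cv2.imwrite('pics/f.png',cv2.resize(s['img'][180:240,220:300][...,::-1],None,fx=9,fy=9,interpolation=cv2.INTER_CUBIC))
E
```

```text
[ 0.35212923 -0.11591179  0.31427768]Traceback (most recent call last):
  File "<stdin>", line 6, in <module>
    u, s, vh = gufunc(a, signature=signature)
               ~~~~~~^^^^^^^^^^^^^^^^^^^^^^^^
    raise LinAlgError("SVD did not converge")
numpy.linalg.LinAlgError: SVD did not converge
```

```bash
cat > m.py <<'E'
from h import *
s=np.load('e.npy',allow_pickle=True).item()
P=s['P'];g=s['img'].astype(int)
F=P[150:185,212:290].reshape(-1,3);F=F[~np.isnan(F).any(1)];c=F.mean(0);_,_,V=np.linalg.svd(F-c);n=V[2]*np.sign(V[2][0]);print('n',n,np.degrees(np.arctan2(n[1],n[0])),len(F))
ax=np.array([.6178,-.059,0]);psi=np.arctan2(n[1],n[0]);nx=np.array([np.cos(psi),np.sin(psi),0]);ny=np.array([-np.sin(psi),np.cos(psi),0])
print('face x',((F-ax)@nx).mean())
L=np.stack([(P-ax)@nx,(P-ax)@ny,P[...,2]],-1)
for v in range(186,226,2): print(v,[(int(g[v,u].max()),*(1000*L[v,u]).round().tolist()) for u in (254,257,260)])
T=L[(abs(L[...,2]-.164)<.006)&(abs(L[...,0])<.07)&(abs(L[...,1])<.07)];print('top z',T[:,2].mean(),T[:,:2].min(0),T[:,:2].max(0))
m=(g.min(-1)>170)&(np.arange(384)[:,None]<95)&(abs(np.arange(512)-246)<10)&(np.arange(384)[:,None]>50)
print('pointer',np.nanmean(L[m],0),m.sum())
cv2.imwrite('pics/f.png',cv2.resize(s['img'][180:240,220:300][...,::-1],None,fx=9,fy=9,interpolation=cv2.INTER_CUBIC))
E
python3 m.py
```

```text
n [ 9.82800774e-01  1.84668945e-01 -1.42715648e-04] 10.641831880206295 2716
face x -0.05441499221524983
186 [(113, -54.0, 0.0, 117.0), (123, -55.0, 3.0, 118.0), (126, -55.0, 6.0, 119.0)]
188 [(80, -56.0, -0.0, 121.0), (73, -55.0, 3.0, 121.0), (126, -54.0, 6.0, 121.0)]
190 [(52, -55.0, -0.0, 123.0), (53, -54.0, 3.0, 123.0), (126, -54.0, 6.0, 123.0)]
192 [(54, -55.0, -1.0, 126.0), (53, -55.0, 3.0, 127.0), (126, -54.0, 6.0, 126.0)]
194 [(53, -55.0, -1.0, 129.0), (54, -55.0, 2.0, 129.0), (126, -55.0, 5.0, 129.0)]
196 [(54, -54.0, -1.0, 131.0), (54, -55.0, 2.0, 131.0), (126, -55.0, 5.0, 132.0)]
198 [(56, -56.0, -1.0, 135.0), (60, -56.0, 2.0, 135.0), (101, -54.0, 5.0, 134.0)]
200 [(99, -66.0, -2.0, 146.0), (101, -66.0, 1.0, 146.0), (101, -65.0, 4.0, 146.0)]
202 [(104, -65.0, -2.0, 148.0), (105, -66.0, 1.0, 149.0), (105, -65.0, 4.0, 148.0)]
204 [(107, -65.0, -2.0, 150.0), (109, -66.0, 1.0, 151.0), (125, -65.0, 4.0, 151.0)]
206 [(148, -65.0, -2.0, 152.0), (156, -65.0, 0.0, 153.0), (150, -65.0, 3.0, 153.0)]
208 [(165, -62.0, -2.0, 152.0), (171, -64.0, 0.0, 154.0), (155, -63.0, 3.0, 153.0)]
210 [(134, -55.0, -2.0, 149.0), (175, -57.0, 0.0, 151.0), (73, -55.0, 3.0, 150.0)]
212 [(61, -55.0, -3.0, 152.0), (65, -55.0, 0.0, 152.0), (60, -54.0, 3.0, 152.0)]
214 [(60, -55.0, -3.0, 154.0), (60, -55.0, -0.0, 154.0), (59, -55.0, 3.0, 154.0)]
216 [(61, -55.0, -3.0, 157.0), (61, -54.0, -0.0, 156.0), (61, -55.0, 3.0, 157.0)]
218 [(62, -54.0, -3.0, 158.0), (61, -55.0, -0.0, 159.0), (62, -55.0, 2.0, 159.0)]
220 [(126, -54.0, -3.0, 160.0), (133, -54.0, -1.0, 161.0), (122, -54.0, 2.0, 161.0)]
222 [(187, -53.0, -4.0, 162.0), (192, -54.0, -1.0, 163.0), (193, -53.0, 2.0, 163.0)]
224 [(215, -51.0, -4.0, 163.0), (210, -51.0, -1.0, 163.0), (210, -50.0, 2.0, 163.0)]
top z 0.16337589783492795 [-0.05574744 -0.0552588 ] [0.05365689 0.06915844]
pointer [-0.12247171  0.0025935   0.01134697] 255
```

View pics/f.png

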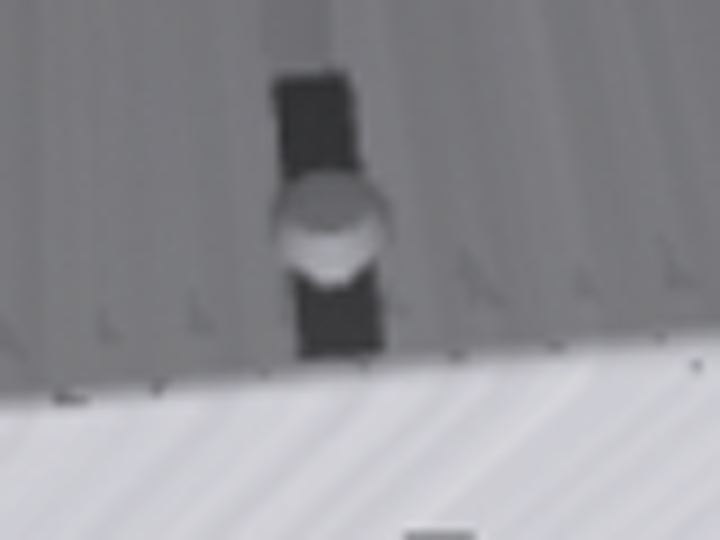

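Stud: z ≈ 0.1485, y ≈ 0. Drum yaw is 10.6° and the pointer reads about 9.4–10.5°, so step 1 is met. On to the caddy.

move_arm(
  targets=[
    [[0.3,-0.1,0,0.4,-0.18,0.98,0],[0.3,-0.1,-0.9,0.4,-0.18,0.98,-0.5],[0.3,0,-0.9,0.4,-0.18,0.98,-0.5],[0.3,0,-0.9,0.4,-0.18,0.98,-0.5],[0.3,0,-0.9,0,-0.18,0.98,-0.5],[0.3,0,-0.9,0,-0.04,0.2,-0.5],[0.3,0,-0.9,0,0,0,-0.5],[0.3,0,0,0,0,0,0]],
  ],
)

```text
t: 8.08
tool_pos: [0.4833, -0.3097, 0.2978]
orientation: [179.5, 0.8, 168.4]
wrist_force: [0.7, 0.2, -0.6]
width: 0.651
finger_force: 0.0
```

move_arm(
  targets=[
    [[0.3,0,0,0,0,0,0],[0.3,0,0,0,0,0,0]],
  ],
)

```text
t: 8.25
tool_pos: [0.4829, -0.3036, 0.298]
orientation: [179.3, 0.8, 168.7]
wrist_force: [-0.0, 0.8, 0.4]
width: 0.651
finger_force: 0.0
```

```bash
python3 - <<'E'
from h import *
o=ctrl.get_obs();print(o['tool_pos'],o['orientation'],o['q'])
s=snap("wrist");save('pics/g.png',s,1)
P=s['P'];g=s['img'].astype(int)
D=np.hypot(P[...,0]-.4956,P[...,1]+.309)
m=(abs(P[...,2]-.157)<.008)&(D<.04)
q=P[m];print('tab',m.sum(),q.mean(0),cv2.minAreaRect(q[:,:2].astype(np.float32)))
D=np.hypot(P[...,0]-.474,P[...,1]+.305)
m=(abs(P[...,2]-.0585)<.005)&(D<.07)
q=P[m];print('rim',m.sum(),cv2.minAreaRect(q[:,:2].astype(np.float32)))
m=(abs(P[...,2]-.09)<.022)&(D<.07)
q=P[m];c=q.mean(0);_,_,V=np.linalg.svd(q-c);print('plate',m.sum(),c,V[2],np.degrees(np.arctan(V[2][1]/V[2][0])),cv2.minAreaRect(q[:,:2].astype(np.float32)))
E
```

```text
[ 0.48294808 -0.30363326  0.2979544 ] [179.25745549   0.83227855 168.7187423 ] [ -44.88223628    5.89225399   87.50373151    1.08128029   86.32240138
 -123.67307763]
tab 446 [ 0.49387778 -0.30698965  0.15695169] ((0.49464648962020874, -0.3069379925727844), (0.02592000551521778, 0.01916988380253315), 78.76836395263672)
rim 395 ((0.4719344973564148, -0.30361759662628174), (0.06950501352548599, 0.06048549339175224), 80.37421417236328)
plate 281 [ 0.50153126 -0.30807352  0.09149936] [-0.98575398  0.16817225  0.002682  ] -9.681601761909658 ((0.5015721917152405, -0.3082795739173889), (0.06997405737638474, 0.0011060507968068123), 80.31122589111328)
```

View pics/g.png

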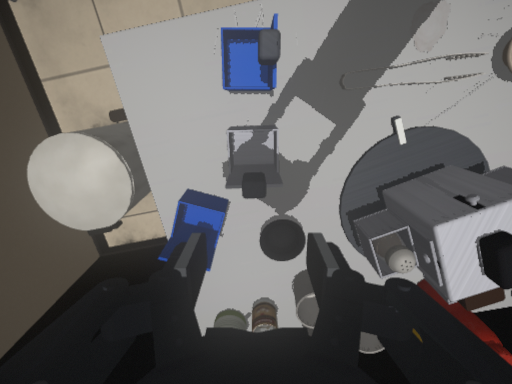

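The wrist view shows the grey caddy's bin at (254,148) and its dark tab at (254,185), between the two blue ones. Its yaw is −9.7°.

move_arm(
  targets=[
    [[0.3,0.18,-0.06,0,-0.1,0.16,0.27],[0.3,0,0,-0.9,0,0,0],[0.3,0,0,-0.9,0,0,0],[0.3,0,0,-0.6,0,0,0],[0.3,0,0,0,0,0,0],[0.3,0,0,0,0,0,0]],
  ],
)

```text
t: 8.8
tool_pos: [0.4888, -0.3046, 0.2009]
orientation: [179.9, -0.1, 170.4]
wrist_force: [0.6, -0.0, 1.0]
width: 0.651
finger_force: 0.0
```

move_arm(
  targets=[
    [[0.3,0.03,-0.04,-0.8,0,0,0],[0.3,0,0,-0.6,0,0,0],[0.3,0,0,-0.38,0,0,0],[0.3,0,0,0,0,0,0],[-1,0,0,0,0,0,0],[-1,0,0,0,0,0,0],[-1,0,0,0,0,0,0],[-1,0,0,0,0,0,0]],
  ],
)

```text
t: 9.47
tool_pos: [0.492, -0.3088, 0.1332]
orientation: [-179.9, 0.3, 170.3]
wrist_force: [1.4, 2.3, 8.1]
width: 0.29
finger_force: 60.2
```

move_arm(
  targets=[
    [[-1,0,0,0,0,0,0],[-1,0,0,0,0,0,0],[-1,0,0,0,0,0,0],[-1,0,0,0,0,0,0]],
  ],
)

```text
t: 9.8
tool_pos: [0.4921, -0.3088, 0.1332]
orientation: [-179.9, 0.3, 170.3]
wrist_force: [1.2, 1.7, 7.4]
width: 0.292
finger_force: 60.2
```

move_arm(
  targets=[
    [[-1,0,0,0.2,0,0,0],[-1,0,0,0.4,0,0,0],[-1,0,0,0.5,0,0,0],[-1,0,0,0.5,0,0,0],[-1,0,0.3,0,0,0,0.3],[-1,0,0.6,0,0,0,0.6],[-1,0,0.7,0,0,0,0.6],[-1,0,0.7,0,0,0,0.6]],
  ],
)

```text
t: 10.47
tool_pos: [0.4892, -0.2138, 0.1928]
orientation: [179.9, -0.1, -176.9]
wrist_force: [-0.1, 0.3, -3.2]
width: 0.292
finger_force: 59.3
```

move_arm(
  targets=[
    [[-1,0,0.7,0,0,0,0.6],[-1,0,0.7,0,0,0,0.6],[-1,0,0.7,0,0,0,0.1],[-1,0,0.7,0,0,0,0],[-1,0,0.4,0,0,0,0],[-1,0,0,0,0,0,0],[-1,0,0,0,0,0,0],[-1,0,0,0,0,0,0]],
  ],
)

```text
t: 11.13
tool_pos: [0.4897, -0.0878, 0.1934]
orientation: [180.0, -0.1, -169.3]
wrist_force: [1.0, -1.5, -2.7]
width: 0.294
finger_force: 59.6
```

```bash
python3 - <<'E'
from h import *
o=ctrl.get_obs();print(o['tool_pos'],o['orientation'],o['wrist_force'],o['width'])
s=snap("wrist");save('pics/i.png',s,1.5);np.save('i.npy',s,allow_pickle=True)
P=s['P'];t=o['tool_pos']
R=Ro.from_euler('xyz',o['orientation'],degrees=True).as_matrix()
L=(P-t)@R  # tool frame; tool x=-caddy x, tool z down, tool y=+caddy y
m=(L[...,2]>.022)&(L[...,2]<.06)&(abs(L[...,1])<.045)&(L[...,0]<.02)&(L[...,0]>-.03)
q=L[m];c=q.mean(0);_,_,V=np.linalg.svd(q-c);print('plate front',m.sum(),c,q.min(0),q.max(0),V[2]/V[2][0])
m=(L[...,2]>.065)&(L[...,2]<.08)&(abs(L[...,1])<.05)&(abs(L[...,0])<.07);q=L[m]
print('rim',np.percentile(q,[1,50,99],axis=0))
E
```

```text
[ 0.4896548  -0.0878104   0.19337572] [ 1.79958122e+02 -7.80393996e-02 -1.69263824e+02] [ 0.96837847 -1.54638304 -2.73837538] 0.29415564123841714
plate front 1066 [-0.00966318  0.00130543  0.04622466] [-0.01225046 -0.03451615  0.02250238] [-0.0087415   0.03582238  0.05999576] [1.00000000e+00 2.59806858e-04 1.08275459e-03]
rim [[-0.00991618 -0.03368784  0.06532011]
 [ 0.0159926   0.00118915  0.0731397 ]
 [ 0.05062376  0.03586115  0.07976802]]
```

View pics/i.png

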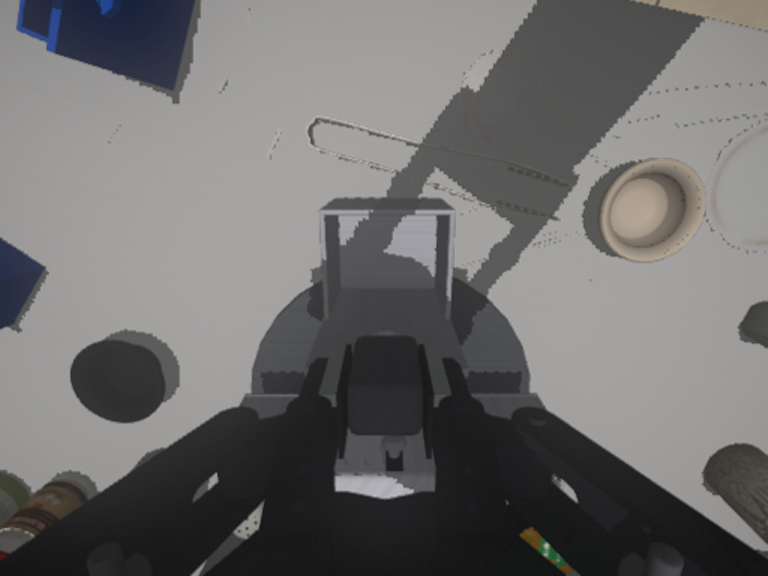

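The caddy hangs level between the fingers with its bin at (388,260). The stud head shows behind the tab at (394,446), slightly right of the caddy's centre line.

```bash
python3 - <<'E'
from h import *
s=np.load('i.npy',allow_pickle=True).item()
o=ctrl.get_obs();t=o['tool_pos'];R=Ro.from_euler('xyz',o['orientation'],degrees=True).as_matrix()
P=s['P'];L=(P-t)@R
g=s['img'].max(-1)
for v in range(288,314,3): print(v,[(int(g[v,u]),*(1000*L[v,u]).round(1).tolist()) for u in (256,259,262,265,268)])
# face orientation behind: drum front top edge / top pts
m=(abs(P[...,2]-.164)<.004)&(L[...,0]<-.05)&(abs(L[...,1])<.06);print(m.sum(), L[m].max(0),L[m].min(0))
E
```

```text
288 [(45, -11.4, 0.2, -24.3), (46, -11.3, 1.7, -24.4), (45, -12.2, 3.2, -23.1), (45, -11.3, 4.7, -24.3), (45, -11.2, 6.2, -24.4)]
291 [(66, -67.2, 0.0, 47.6), (64, -64.8, 2.4, 44.4), (62, -65.3, 4.8, 45.0), (63, -65.5, 7.2, 45.3), (62, nan, nan, nan)]
294 [(68, -67.3, 0.0, 44.0), (70, -65.4, 2.4, 41.5), (66, -65.2, 4.7, 41.3), (69, -65.5, 7.0, 41.6), (71, -65.7, 9.4, 41.9)]
297 [(72, -68.2, 0.0, 41.5), (78, -67.5, 2.4, 40.6), (80, -66.8, 4.7, 39.7), (78, -68.5, 7.1, 42.0), (75, -67.6, 9.4, 40.7)]
300 [(74, -76.7, 0.0, 48.7), (77, -69.3, 2.4, 39.4), (81, -69.0, 4.7, 39.1), (80, -69.6, 7.0, 39.7), (66, -76.2, 9.8, 48.1)]
303 [(72, -76.9, 0.0, 45.4), (58, -76.6, 2.4, 45.0), (82, -75.0, 4.8, 43.0), (72, -75.7, 7.2, 43.9), (57, -76.6, 9.7, 45.0)]
306 [(72, -77.3, 0.0, 42.3), (33, -76.1, 2.4, 40.9), (36, -75.6, 4.7, 40.3), (32, -75.7, 7.1, 40.4), (54, -77.0, 9.5, 41.9)]
309 [(77, -76.9, 0.0, 38.4), (34, -76.2, 2.4, 37.6), (33, -76.0, 4.7, 37.4), (33, -76.3, 7.0, 37.7), (50, -76.5, 9.4, 38.0)]
312 [(80, -76.7, 0.0, 34.9), (33, -76.5, 2.3, 34.6), (33, -76.4, 4.6, 34.6), (33, -76.2, 6.9, 34.3), (44, -75.6, 9.2, 33.6)]
1000 [-0.07539565  0.02599103  0.03344809] [-0.09007308 -0.02515167  0.02805181]
```

move_arm(
  targets=[
    [[-1,0.4,0.11,0.03,0,0,0],[-1,0.4,0.11,0.03,0,0,0],[-1,0.285,0.09,0,0,0,0],[-1,0,0,0,0,0,0],[-1,0,0,0,0,0,0],[-1,0,0,0,0,0,0]],
  ],
)

```text
t: 11.68
tool_pos: [0.5328, -0.0759, 0.1959]
orientation: [179.9, -0.1, -169.3]
wrist_force: [0.2, -0.0, -1.9]
width: 0.297
finger_force: 59.6
```

```bash
cat > st.py <<'E'
from h import *
o=ctrl.get_obs();t=o['tool_pos'];R=Ro.from_euler('xyz',o['orientation'],degrees=True).as_matrix()
p=np.radians(10.64);nx=np.array([np.cos(p),np.sin(p),0]);ny=np.array([-np.sin(p),np.cos(p),0]);r=t-np.array([.6177,-.0582,0])
k=r+R@np.array([-.0137,.001,.1332-.086])  # keyhole
print('keyhole in slot frame mm: x %.1f y %.1f z %.1f'%(1e3*(k@nx+.055),1e3*(k@ny),1e3*(k[2]-.140)),'stud z +8.5',o['orientation'],o['wrist_force'],o['width'])
E
python3 st.py; python3 - <<'E'
from h import *
o=ctrl.get_obs();t=o['tool_pos'];R=Ro.from_euler('xyz',o['orientation'],degrees=True).as_matrix()
s=snap('wrist');L=(s['P']-t)@R;g=s['img'].max(-1)
m=(L[...,2]>.022)&(L[...,2]<.06)&(abs(L[...,1])<.045)&(L[...,0]<.02)&(L[...,0]>-.02)
print('plate',L[m].min(0),L[m].max(0))
for v in range(288,330,5): print(v,[(u,int(g[v,u]),*(1000*L[v,u]).round(1).tolist()) for u in range(248,270,4)])
E
```

```text
keyhole in slot frame mm: x -18.1 y -0.7 z 8.6 stud z +8.5 [ 1.79937798e+02 -1.01374181e-01 -1.69346605e+02] [ 0.24035424 -0.035818   -1.90843841] 0.29711388013693474
plate [-0.01241293 -0.03447652  0.02208787] [-0.00849864  0.03590577  0.05997637]
288 [(248, 46, -11.5, -4.2, -24.3), (252, 46, -10.6, -2.2, -25.5), (256, 46, -11.5, -0.2, -24.3), (260, 47, -11.7, 1.7, -24.1), (264, 45, -11.7, 3.7, -24.1), (268, 46, -10.5, 5.7, -25.6)]
293 [(248, 102, -57.8, -6.4, 32.5), (252, 99, -57.5, -3.4, 32.1), (256, 103, -57.4, -0.5, 32.0), (260, 99, -56.8, 2.5, 31.2), (264, 101, -57.6, 5.5, 32.3), (268, 103, -57.3, 8.4, 31.8)]
298 [(248, 99, -61.3, -6.4, 31.4), (252, 103, -61.7, -3.4, 31.9), (256, 99, -61.3, -0.5, 31.4), (260, 101, -61.8, 2.5, 32.0), (264, 103, -61.9, 5.5, 32.1), (268, 102, -61.1, 8.4, 31.2)]
303 [(248, 30, -60.7, -6.2, 25.1), (252, 31, -60.5, -3.3, 25.0), (256, 28, -60.9, -0.4, 25.4), (260, 30, -60.8, 2.4, 25.3), (264, 30, -60.5, 5.3, 24.9), (268, 27, -60.7, 8.2, 25.1)]
308 [(248, 29, -60.6, -6.0, 19.9), (252, 29, -60.0, -3.2, 19.2), (256, 29, -60.4, -0.4, 19.7), (260, 28, -60.1, 2.4, 19.3), (264, 28, -61.0, 5.2, 20.4), (268, 28, -60.4, 8.0, 19.6)]
313 [(248, 30, -60.2, -5.9, 14.5), (252, 30, -60.2, -3.2, 14.6), (256, 30, -60.2, -0.4, 14.5), (260, 30, -60.1, 2.3, 14.4), (264, 29, -61.1, 5.1, 15.5), (268, 29, -60.7, 7.8, 15.1)]
318 [(248, 28, -59.9, -5.7, 9.5), (252, 29, -60.7, -3.1, 10.5), (256, 31, -60.1, -0.4, 9.8), (260, 28, -60.9, 2.3, 10.6), (264, 28, -60.3, 4.9, 10.0), (268, 27, -59.8, 7.6, 9.5)]
323 [(248, 30, -59.5, -5.6, 4.7), (252, 29, -60.4, -3.0, 5.7), (256, 27, -59.6, -0.4, 4.8), (260, 26, -59.3, 2.2, 4.4), (264, 28, -59.4, 4.8, 4.5), (268, 27, -60.0, 7.4, 5.2)]
328 [(248, 28, -61.7, -5.5, 2.8), (252, 29, -61.3, -3.0, 2.3), (256, 28, -62.0, -0.4, 3.0), (260, 28, -60.9, 2.2, 1.9), (264, 28, -61.9, 4.8, 3.0), (268, 26, -61.0, 7.3, 2.0)]
```

move_arm(
  targets=[
    [[-1,0.07,0.03,0,0,0,0],[-1,0.07,0.015,0,0,0,0],[-1,0.07,0.015,0,0,0,0],[-1,0,0,0,0,0,0]],
  ],
)

```text
t: 12.07
tool_pos: [0.5423, -0.0729, 0.1964]
orientation: [180.0, -0.0, -169.3]
wrist_force: [0.6, -0.4, -2.4]
width: 0.286
finger_force: 59.6
```

```bash
python3 st.py
```

```text
keyhole in slot frame mm: x -8.1 y 0.5 z 9.2 stud z +8.5 [ 1.79965521e+02 -1.29071467e-03 -1.69301420e+02] [ 0.58600834 -0.3584513  -2.40204515] 0.2857389059261057
```

move_arm(
  targets=[
    [[-1,0.05,0,-0.01,0,0,0],[-1,0.05,0.005,0,0,0,0],[-1,0.03,0.005,0,0,0,0],[-1,0,0,0,0,0,0],[-1,0,0,0,0,0,0]],
  ],
)

```text
t: 12.48
tool_pos: [0.5471, -0.0724, 0.1959]
orientation: [180.0, -0.0, -169.3]
wrist_force: [1.0, 0.1, -2.1]
width: 0.29
finger_force: 59.6
```

```bash
python3 st.py
```

```text
keyhole in slot frame mm: x -3.4 y 0.1 z 8.6 stud z +8.5 [ 1.79950631e+02 -3.86652433e-02 -1.69300720e+02] [ 1.01040252  0.08483722 -2.05103301] 0.29020772055638316
```

move_arm(
  targets=[
    [[-1,0.025,0.005,0,0,0,0],[-1,0.02,0.003,0,0,0,0],[-1,0,0,0,0,0,0],[-1,0,0,0,0,0,0]],
  ],
)

```text
t: 12.82
tool_pos: [0.5489, -0.0721, 0.1959]
orientation: [180.0, -0.0, -169.3]
wrist_force: [-0.6, 0.0, -2.9]
width: 0.289
finger_force: 59.6
```

```bash
python3 st.py
```

```text
keyhole in slot frame mm: x -1.5 y 0.1 z 8.7 stud z +8.5 [ 1.79953252e+02 -3.18134627e-02 -1.69302183e+02] [-0.59064306  0.02353335 -2.9398774 ] 0.2889154908048344
```

Plate is behind the head with no force. Drawing down slowly.

move_arm(
  targets=[
    [[-1,0,0,-0.05,0,0,0],[-1,0,0,-0.08,0,0,0],[-1,0,0,-0.08,0,0,0],[-1,0,0,-0.05,0,0,0],[-1,0,0,0,0,0,0]],
  ],
)

```text
t: 13.23
tool_pos: [0.5483, -0.072, 0.1845]
orientation: [179.9, -0.1, -169.3]
wrist_force: [0.1, 0.1, -3.0]
width: 0.289
finger_force: 59.6
```

move_arm(
  targets=[
    [[-1,0,0,-0.06,0,0,0],[-1,0,0,-0.04,0,0,0],[-1,0,0,-0.03,0,0,0],[-1,0,0,0,0,0,0]],
  ],
)

```text
t: 13.57
tool_pos: [0.5487, -0.0721, 0.1799]
orientation: [179.9, -0.1, -169.3]
wrist_force: [-0.1, 0.4, -3.0]
width: 0.29
finger_force: 59.6
```

move_arm(
  targets=[
    [[-1,0,0,-0.03,0,0,0],[-1,0,0,0,0,0,0],[-1,0,0,0,0,0,0]],
  ],
)

```text
t: 13.82
tool_pos: [0.5489, -0.0721, 0.1791]
orientation: [180.0, -0.0, -169.3]
wrist_force: [-0.5, -0.2, -2.7]
width: 0.285
finger_force: 59.6
```

move_arm(
  targets=[
    [[-1,0,0,-0.03,0,0,0],[-1,0,0,0,0,0,0],[-1,0,0,0,0,0,0]],
  ],
)

```text
t: 14.07
tool_pos: [0.5488, -0.0721, 0.1778]
orientation: [179.9, -0.0, -169.3]
wrist_force: [0.3, -0.9, -2.8]
width: 0.291
finger_force: 59.6
```

move_arm(
  targets=[
    [[-1,0,0,-0.03,0,0,0],[-1,0,0,0,0,0,0],[-1,0,0,0,0,0,0]],
  ],
)

```text
t: 14.32
tool_pos: [0.549, -0.0722, 0.1769]
orientation: [180.0, -0.0, -169.3]
wrist_force: [-0.4, -0.8, -1.4]
width: 0.293
finger_force: 59.9
```

move_arm(
  targets=[
    [[-1,0,0,-0.03,0,0,0],[-1,0,0,0,0,0,0],[-1,0,0,0,0,0,0]],
  ],
)

```text
t: 14.57
tool_pos: [0.5492, -0.0723, 0.1764]
orientation: [180.0, 0.0, -169.3]
wrist_force: [-2.3, 0.9, 4.1]
width: 0.294
finger_force: 60.6
```

Seated: the weight has come off and the force has reversed. Releasing.

move_arm(
  targets=[
    [[-0.3,0,0,0,0,0,0],[-0.2,0,0,0,0,0,0],[-0.1,0,0,0,0,0,0],[0,0,0,0,0,0,0],[0,0,0,0,0,0,0],[0,0,0,0,0,0,0]],
  ],
)

```text
t: 15.07
tool_pos: [0.5488, -0.0721, 0.1753]
orientation: [179.9, -0.0, -169.3]
wrist_force: [0.3, 0.2, -0.2]
width: 0.502
finger_force: 0.0
```

move_arm(
  targets=[
    [[0,0,0,0.2,0,0,0],[0,0,0,0.4,0,0,0],[0,0,0,0.8,0,0,0],[0,-0.5,0,0.8,0,0,0],[0,-1,0,0.5,0,0,0],[0,-1,0,0.5,0,0,0],[0,-1,0,0,0,0,0],[0,0,0,0,0,0,0]],
  ],
)

```text
t: 15.73
tool_pos: [0.4096, -0.0713, 0.302]
orientation: [-180.0, -0.0, -169.3]
wrist_force: [0.0, 0.5, -1.2]
width: 0.502
finger_force: 0.0
```

```bash
python3 - <<'E'
from h import *
o=ctrl.get_obs();print(o['tool_pos'],o['wrist_force'],o['finger_force'])
a=snap("scene");save('pics/j.png',a,5,(200,140,330,260))
E
```

```text
[ 0.40960702 -0.07125374  0.30195014] [ 0.01213963  0.49258937 -1.24958146] 0.0
```

View pics/j.png

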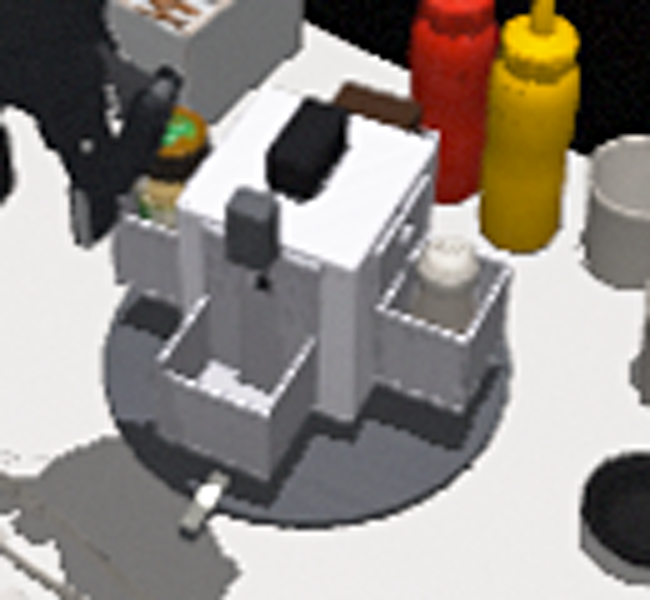

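The caddy hangs upright on the empty face above the pointer, with its tab at (252,230) and its bin at (235,390). The arm is clear, so I am handing in.

```bash
python3 -c "
from rig import ctrl
print(ctrl.hand_in())"
```

```text
the job is handed in; nothing more can be done
None
```

The carousel is turned to the pointer and the grey caddy hangs upright on the empty stud, released with the arm clear; I handed the job in at about 16 s, and the hand-in returned no verdict.

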